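# Plug together the signal lamps

## Robot

A 6-joint arm with a two-finger parallel gripper is mounted at the origin on the work surface. World frame = base frame: x ahead of the robot, y to its left, z up, the work surface at z = 0. Lengths are in mm, angles in rad, forces in N, time in s.
With the tool pointing down it reaches from about 275 to 1000 mm from the base axis. Payload 8.4 kg.
Tool frame: the origin (TCP) lies midway between the tips of the shut fingers; the grasp point (between the pads) lies 19 mm behind it; z points along the fingers, y is the direction in which the jaws open and shut (so a half turn about z gives the same grasp; the last joint's range is limited). The gripper opens to 85 mm and grips with 20 to 120 N. Pads are 22 mm wide; open, the fingers measure 114 mm over their backs; the gripper's body (76 mm by 85 mm) begins 54 mm behind the grasp point. The pads swing forward as they close: fully open they stand 13 mm farther back than shut.
Start: joints at [-1.222, 0.353, 1.633, -0, 1.155, -0.002], TCP at [214.779, -586.939, 195.081] pointing down, gripper open.
Joint ranges: [-2.63, 2.63], [-0.92, 2.1], [0.06, 2.66], [-1.3, 4.44], [0, 2.69], [-3.02, 3.02]. Speed limits (rad/s): [2.22, 2.22, 2.79, 3.14, 3.14, 3.14].

## Interface

Orientations are given as [roll, pitch, yaw] about the fixed x, y, z axes, in that order (R = Rz(yaw) Ry(pitch) Rx(roll)).
In Python, from rig import * gives the robot as it stands.
- The arm moves only by the tool play_rows, never from a script. Its argument "moves" is a list of rows, each a list of 3 entries, a list of its own where there are three numbers: the shift along the tool's x, y, z in m, then the turn, a rotation vector about the tool's x, y, z in rad, then the opening in per cent of the stroke, from 0 (shut) to 100 (fully open). In form: [[[x, y, z], [rx, ry, rz], fingers], ...]. A call has 1 to 20 rows; each row shifts and turns the commanded pose from where the row before left it, along the tool's axes as they then stand; what a row does not reach is not made up. A row lasts 1/10 s, in which the tool goes at most 50 mm and 8.59 degrees, less where a joint would pass 70% of its speed; a pose out of reach is approached as far as the arm can. A call is refused whole if a number of a shift passes 0.05 or a number of a turn 0.15, either way. A call with a gripper value outside its range is refused whole. The fingers move at their own pace and stop on an object; "squeeze" is the grip in N (left out, the last holds). Time passes only in rows, so rows that do not move let the fingers close. It gives the time, the measured TCP pose, the force and the opening at its end, in the units of the state.
- sense(): the state, without advancing time (a new reading comes with each control period).
- grab_frame(name): name is "scene" or "top"; returns a dict with "pixels" (480x640x3 uint8, red, green, blue), "intrinsics" (3x3 intrinsics, pixels), "R" (3x3) and "t" (3): a world point X has camera coordinates R X + t. Camera axes: x right, y down, z forward; pixel columns grow to the right and rows downward; lengths in mm; the calibration is good to about 2 mm. A picture is of the moment at which its call begins. There is no depth.
- sign_off(): hands the job in, once; it reports no verdict.
The state is a dict: "clock": time; "qpos": joint angles; "qvel": joint speeds; "joint_efforts": joint torques, N m; "eef_pos": TCP position; "tcp_rot": TCP orientation; "contact_force": force on the tool from outside, world axes, zero at the start; "wrist_torque": the same for the moment, N m; "opening": opening from 0.0 (shut) to 1.0 (fully open).
Only numpy, scipy, OpenCV 4.12 (cv2) and the standard library are available. Lean on these libraries where they do the work, as an engineer would, in place of code of your own. Each camera call takes 0.05 s, during which the arm holds its last target. There are 200 camera calls.

## Task

Plug the loose lamp modules together into two signal lamps: on the black base the green module first, then the yellow on top of it and the red at the top; on the white base the blue module alone. Every module must stand upright, pushed fully home on what is below it, and be let go; leave the solder reel, the parts box and the pliers where they are.

Things in the scene. Friction and masses are not known exactly. Their poses are not given: they have to be found in the camera images.
- green_mid (a point): Centre of the loose green lamp module: upright cylinder, 54 mm across, 46 mm tall, black collar below, green lens above; on top a spigot 36 mm across, 8 mm high, tapering to 28 mm. Recess in its underside, 40 mm across, 10 mm deep, fits over any such spigot until its rim rests on the shoulder below. Point on the axis, 23 mm above the underside, 23 mm below the shoulder; z up. Any yaw. 60 to 130 g.
- yellow_mid (a point): Centre of the loose yellow lamp module: upright cylinder, 54 mm across, 46 mm tall, black collar below, yellow lens above; on top a spigot 36 mm across, 8 mm high, tapering to 28 mm. Recess in its underside, 40 mm across, 10 mm deep, fits over any such spigot until its rim rests on the shoulder below. Point on the axis, 23 mm above the underside, 23 mm below the shoulder; z up. Any yaw. 60 to 130 g.
- red_mid (a point): Centre of the loose red lamp module: upright cylinder, 54 mm across, 46 mm tall, black collar below, red lens above; on top a spigot 36 mm across, 8 mm high, tapering to 28 mm. Recess in its underside, 40 mm across, 10 mm deep, fits over any such spigot until its rim rests on the shoulder below. Point on the axis, 23 mm above the underside, 23 mm below the shoulder; z up. Any yaw. 60 to 130 g.
- blue_mid (a point): Centre of the loose blue lamp module: upright cylinder, 54 mm across, 46 mm tall, black collar below, blue lens above; on top a spigot 36 mm across, 8 mm high, tapering to 28 mm. Recess in its underside, 40 mm across, 10 mm deep, fits over any such spigot until its rim rests on the shoulder below. Point on the axis, 23 mm above the underside, 23 mm below the shoulder; z up. Any yaw. 60 to 130 g.
- base_black: The black lamp base, screwed to the bench: round foot 76 mm across, 7 mm thick, then a body 54 mm across up to its shoulder 30 mm above the bench, with a spigot like the modules' on it (brass contact on its top). Origin on the axis at the bench surface, z up. Modules pushed home on it have their centres 53, 99 and 145 mm above the bench.
- base_white: The white lamp base, screwed to the bench: round foot 76 mm across, 7 mm thick, then a body 54 mm across up to its shoulder 30 mm above the bench, with a spigot like the modules' on it (brass contact on its top). Origin on the axis at the bench surface, z up. A module pushed home on it has its centre 53 mm above the bench.
- reel: Bystander: small reel of solder, black flanges 50 mm across, 35 mm tall, standing loose on its flange. Origin at the centre of its underside.
- partsbox: Bystander: loose open orange box with small components, 60 x 50 mm, 22 mm tall. Origin at the centre of its underside.
- pliers: Bystander: loose pliers with red handles lying flat beyond the work, about 157 mm long (61 mm of head to -x, 96 mm of handles to +x), 52 mm wide, 12 mm tall. Origin at the pivot, on the bench.
Things that resemble listed ones, but are neither listed nor needed, are in the scene too. Of the things that look like the part that bears blue_mid, the larger one is meant.

How it is judged (in metres and radians):
At the end, for the whole second after the job is handed in: Green, yellow and red stand in that order from below on the black base and blue on the white base, each within 9 mm of the base's axis, its centre within 3 mm of its fully seated height, upright to 0.06 rad, and at rest (under 10 mm/s) (horizontal distance between each of green_mid, yellow_mid, red_mid and base_black below 0.009 m and z of green_mid in the frame of base_black between 0.05 and 0.056 m and angle between each of green_mid, yellow_mid, red_mid, blue_mid's own z axis and vertical below 0.06 rad and linear speed of each of green, yellow, red, blue below 0.01 m/s and z of yellow_mid in the frame of base_black between 0.096 and 0.102 m and z of red_mid in the frame of base_black between 0.142 and 0.148 m and horizontal distance between blue_mid and base_white below 0.009 m and z of blue_mid in the frame of base_white between 0.05 and 0.056 m); the robot touches nothing.
It fails at once if the solder reel is pushed more than 20 mm from its place (distance of reel from where it was at the start of the episode above 0.02 m).
It fails at once if the parts box is pushed more than 20 mm from its place (distance of partsbox from where it was at the start of the episode above 0.02 m).
It fails at once if the pliers is pushed more than 20 mm from its place (distance of pliers from where it was at the start of the episode above 0.02 m).
It also fails if it takes over 134 s, if anything falls off the work surface, if the arm or the gripper's body presses on something with over 40 N, if the wrist force passes 120 N, or if a joint passes its speed limit or range.

## Working session

There is one attempt and no reset: what is moved stays moved. The work goes in short steps, Python scripts to look and compute and a tool call to move; the robot and the scene stay as the last step left them, time stands still between calls to the robot, and variables do not carry over. Pictures are saved under pics/ and viewed, about 12 in all and at most 16, crops included, and the job is handed in when it is done.

Besides the shell and the picture viewer there is one more tool, called after "Request:" as a command line: name --argument value ..., lists and objects as JSON in quotes. play_rows: Moves the arm, as the interface text tells. Its arguments: {"type":"object","properties":{"moves":{"type":"array"},"squeeze":{"type":"number"}},"required":["moves"]}

```bash
mkdir -p pics; ls
python3 - <<'E'
from rig import *
import cv2, numpy as np
s=sense(); print(s)
for n in("scene","top"):
    f=grab_frame(n); cv2.imwrite(f"pics/{n}0.png",f["pixels"][:,:,::-1]); print(n,np.round(f["intrinsics"],1).tolist(),np.round(f["R"],4).tolist(),np.round(f["t"],1).tolist())
E
```

```text
pics
{'clock': 0.0, 'qpos': array([-1.22240466e+00,  3.53664702e-01,  1.63413904e+00,  1.49293461e-05,
        1.15519860e+00, -2.37938725e-03]), 'qvel': array([ 0.00121194, -0.00028709, -0.00110318, -0.00139329, -0.00122878,
       -0.00017632]), 'joint_efforts': array([-9.80195800e-04, -6.05234385e+01, -3.42068446e+01, -5.91985759e-05,
        9.01080522e-03, -4.90585739e-05]), 'eef_pos': array([ 214.59954444, -586.43750289,  194.34928241]), 'tcp_rot': array([-3.14018301e+00, -1.70041065e-05,  3.50765006e-01]), 'contact_force': array([0.4711273 , 0.36736682, 1.32320189]), 'wrist_torque': array([-0.0469696 ,  0.01883324,  0.00174899]), 'opening': 1.0034439635871433}
scene [[577.8, 0.0, 326.7], [0.0, 577.8, 241.2], [0.0, 0.0, 1.0]] [[-0.4448, 0.8956, -0.0004], [0.6337, 0.3144, -0.7067], [-0.6328, -0.3146, -0.7075]] [240.5, -366.4, 1772.1]
top [[598.7, 0.0, 328.0], [0.0, 598.7, 243.7], [0.0, 0.0, 1.0]] [[0.0277, -0.9996, 0.0063], [-0.9843, -0.0284, -0.1743], [0.1744, -0.0013, -0.9847]] [39.0, 624.8, 1379.0]
```

View pics/scene0.png

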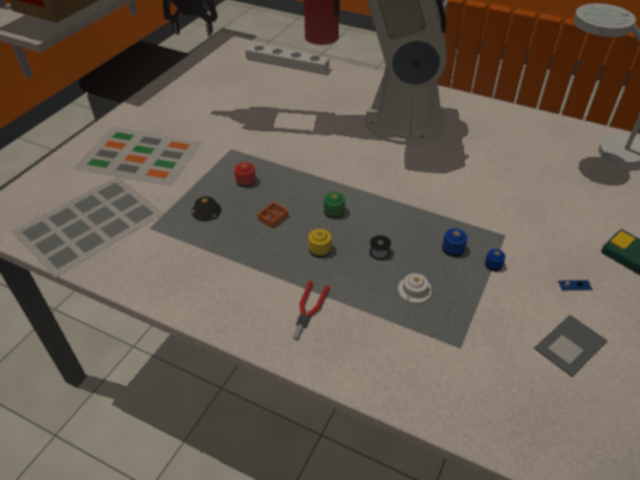

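View pics/top0.png

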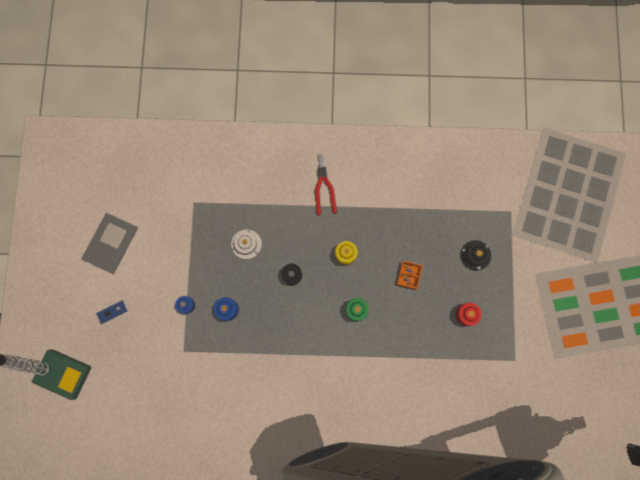

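The scene picture shows blue modules at (455,242) and (495,259). In the top picture they are at (225,309) and (185,305), and the first is the larger. Also in the top picture: white base (246,243), black base (476,254), green (357,310), yellow (346,252), red (469,314), reel (291,274), box (409,276). I'll confirm blue in a crop and measure the rest.

```bash
cat > h.py <<'E'
from rig import *
import cv2, numpy as np
from scipy.optimize import least_squares
def ray(f,u,v,z):
    d=f["R"].T@np.linalg.inv(f["intrinsics"])@np.array([u,v,1.]); c=-f["R"].T@f["t"]
    return (c+d*(z-c[2])/d[2])
def proj(f,X):
    c=f["R"]@np.asarray(X,float)+f["t"]; p=f["intrinsics"]@c; return p[:2]/p[2]
def mask(img,col):
    h=cv2.cvtColor(img,cv2.COLOR_RGB2HSV); H,S,V=[h[...,i].astype(int) for i in range(3)]
    r={"red":(H<6)|(H>172),"yellow":(H>20)&(H<35),"green":(H>50)&(H<80),"blue":(H>105)&(H<128)}[col]
    return (r&(S>130)&(V>40)).astype(np.uint8)
def blob(f,col,X,r):
    """centroid of the lens+ fill of the colour near the projection of X"""
    p=proj(f,X); m=mask(f["pixels"],col); w=np.zeros_like(m); cv2.circle(w,tuple(int(round(a)) for a in p),r,1,-1)
    ys,xs=np.nonzero(m&w); h=cv2.convexHull(np.c_[xs,ys].astype(np.int32)); M=cv2.moments(h)
    return M["m10"]/M["m00"],M["m01"]/M["m00"],M["m00"]
E
python3 - <<'E'
from h import *
f=grab_frame("top"); g=grab_frame("scene")
A=cv2.resize(f["pixels"][225:335,165:305],None,fx=5,fy=5,interpolation=cv2.INTER_CUBIC)
cv2.imwrite("pics/c1.png",A[:,:,::-1])
B=cv2.resize(f["pixels"][225:335,330:500],None,fx=4.5,fy=4.5,interpolation=cv2.INTER_CUBIC)
cv2.imwrite("pics/c2.png",B[:,:,::-1])
for n,u,v in [("green",357,310),("yellow",346,252),("red",469,314),("blue",225,309),("blue",185,305)]:
    X=ray(f,u,v,35); b=blob(f,n,X,18); Y=ray(f,b[0],b[1],36)
    q=blob(g,n,X,18); print(n,np.round(X),np.round(b,1),np.round(Y,1),"scene",np.round(q,1),np.round(ray(g,q[0],q[1],33),1))
for n,u,v,z in [("white",246,243,38),("black",477,254,38),("reel",291,274,35),("box",409,276,22),("pl",322,172,6)]: print(n,np.round(ray(f,u,v,z),1))
E
```

```text
green [469. -17.  35.] [356.4 309.1 321. ] [470.6 -15.3  36. ] scene [333.9 199.4 173. ] [458.1 -20.7  33. ]
yellow [608.  12.  35.] [345.9 252.3 409.5] [606.8  12.8  36. ] scene [319.3 241.7 493. ] [609.5  14.7  33. ]
red [ 467. -284.   35.] [468.3 314.1 433.5] [ 466.3 -282.    36. ] scene [244.6 173.2 357. ] [ 468.2 -280.6   33. ]
blue [462. 297.  35.] [225.2 308.5 378. ] [463.4 296.7  36. ] scene [454.4 241.1 461. ] [466.3 298.7  33. ]
blue [469. 393.  35.] [184.  304.3 187.5] [470.4 395.2  36. ] scene [494.7 258.8 271. ] [480.6 398.3  33. ]
white [622.4 255.1  38. ]
black [ 611.5 -304.5   38. ]
reel [550.4 143.5  35. ]
box [ 555.3 -142.3   22. ]
pl [815.8  76.8   6. ]
```

View pics/c1.png

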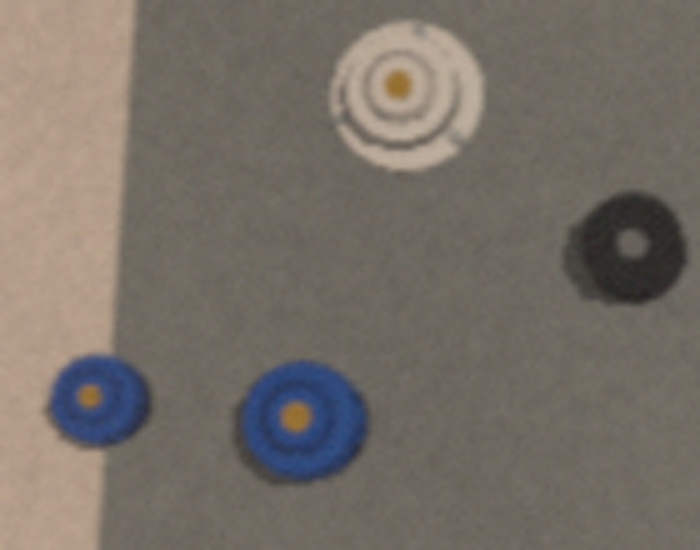

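View pics/c2.png

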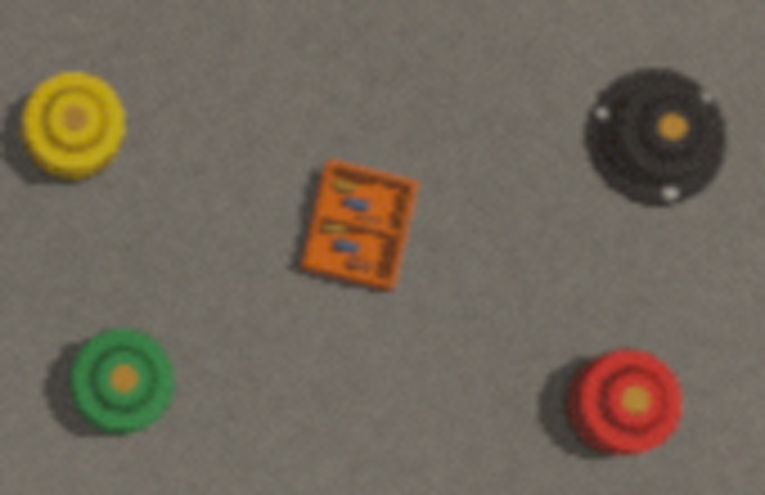

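In the first crop the left blue (100,400) is about 100 px wide and the right one (305,420) about 125 px. The right one, at top-image pixel (226,309), is the larger and so is the part meant. The brass contacts show clearly on every module and base, so I'll measure those in both cameras.

```bash
cat >> h.py <<'E'
def brass(f,X,r=6):
    p=proj(f,X); hsv=cv2.cvtColor(f["pixels"],cv2.COLOR_RGB2LAB).astype(float)
    h=cv2.cvtColor(f["pixels"],cv2.COLOR_RGB2HSV).astype(int)
    m=((h[...,0]>8)&(h[...,0]<24)&(h[...,1]>85)&(h[...,2]>80)).astype(np.uint8); w=np.zeros_like(m); cv2.circle(w,tuple(int(round(a)) for a in p),r,1,-1)
    M=cv2.moments(m&w); 
    return (M["m10"]/M["m00"],M["m01"]/M["m00"],M["m00"]) if M["m00"] else None
def tri(obs):
    """obs: list of (frame,(u,v)); fit xyz"""
    return least_squares(lambda X:np.concatenate([proj(f,X)-np.array(p[:2]) for f,p in obs]),[500,0,50.]).x
def fixz(obs,z):
    return least_squares(lambda X:np.concatenate([proj(f,[X[0],X[1],z])-np.array(p[:2]) for f,p in obs]),[500,0.]).x
E
python3 - <<'E'
from h import *
f=grab_frame("top"); g=grab_frame("scene")
for n,x,y,z in [("green",469,-16,54),("yellow",608,13,54),("red",467,-282,54),("blue",464,297,54),("white",622,255,38),("black",611,-304,38)]:
    a=brass(f,[x,y,z]); b=brass(g,[x,y,z])
    print(n,np.round(a,1) if a else None,np.round(b,1) if b else None, np.round(ray(f,*a[:2],z),1) if a else "", np.round(ray(g,*b[:2],z),1) if b else "", np.round(fixz([(f,a),(g,b)],z),1) if a and b else "",np.round(tri([(f,a),(g,b)]),1) if a and b else "")
E
```

```text
green [357.2 308.7  20. ] [334.  195.5   6. ] [470.4 -16.2  54. ] [466.3 -16.6  54. ] [469.2 -16.1] [470.  -15.6  57.3]
yellow [346. 251.  33.] [319. 235. 113.] [607.2  13.1  54. ] [608.7  13.8  54. ] [607.7  13.3] [607.4  13.1  52.5]
red [471.  313.5  32. ] [243.5 165.   12. ] [ 466.7 -284.1   54. ] [ 461.3 -285.8   54. ] [ 465.2 -284.1] [ 466.2 -282.7   58.5]
blue [223.8 307.9  21. ] [456.2 233.   10. ] [463.5 297.   54. ] [460.4 297.6  54. ] [462.5 297.4] [463.2 297.3  56.3]
white [244.  241.5  26. ] [416.1 279.2  17. ] [626.  260.1  38. ] [623.3 260.1  38. ] [624.8 260.2] [625.4 260.2  40.3]
black [479.  252.8  40. ] [204. 200.  13.] [ 614.5 -309.3   38. ] [ 610.7 -310.6   38. ] [ 613.2 -309.4] [ 613.8 -308.2   41.4]
```

Request:
play_rows --moves '[[[0, 0, 0], [0, 0, 0.117], 100], [[0, 0, 0], [0, 0, 0.117], 100], [[0, 0, 0], [0, 0, 0.117], 100], [[0.015, -0.0336, 0], [0, 0, 0], 100], [[0.015, -0.0336, 0], [0, 0, 0], 100], [[0.015, -0.0336, 0], [0, 0, 0], 100], [[0.015, -0.0336, 0], [0, 0, 0], 100], [[0.015, -0.0336, 0], [0, 0, 0], 100], [[0.015, -0.0336, 0], [0, 0, 0], 100], [[0.015, -0.0336, 0], [0, 0, 0], 100], [[0.015, -0.0336, 0], [0, 0, 0], 100], [[0.015, -0.0336, 0], [0, 0, 0], 100], [[0.015, -0.0336, 0], [0, 0, 0], 100], [[0.015, -0.0336, 0], [0, 0, 0], 100], [[0.015, -0.0336, 0], [0, 0, 0], 100], [[0.015, -0.0336, 0], [0, 0, 0], 100], [[0.015, -0.0336, 0], [0, 0, 0], 100], [[0.015, -0.0336, 0], [0, 0, 0], 100], [[0.015, -0.0336, 0], [0, 0, 0], 100], [[0.015, -0.0336, 0], [0, 0, 0], 100]]' --squeeze 40

```text
clock: 2.3
eef_pos: [470.4, -14.3, 195.3]
tcp_rot: [3.142, -0.0, -0.0]
contact_force: [0.9, -0.2, -0.8]
opening: 1.005
```

Request:
play_rows --moves '[[[0, 0, 0.03], [0, 0, 0], 100], [[0, 0, 0.03], [0, 0, 0], 100], [[0, 0, 0.03], [0, 0, 0], 100], [[0, 0, 0.02], [0, 0, 0], 100], [[0, 0, 0], [0, 0, 0], 100], [[0, 0, 0], [0, 0, 0], 100]]'

```text
clock: 2.9
eef_pos: [470.0, -15.8, 85.4]
tcp_rot: [-3.142, 0.0, -0.0]
contact_force: [0.2, 0.0, 0.1]
opening: 0.998
```

Run:
```python
from h import *
print(sense()["eef_pos"])
f=grab_frame("top"); g=grab_frame("scene")
a=proj(f,[470,-16,60]).astype(int);b=proj(g,[470,-16,60]).astype(int)
c=lambda im,p:cv2.resize(im[p[1]-50:p[1]+50,p[0]-45:p[0]+45],None,fx=4.4,fy=4.4,interpolation=cv2.INTER_CUBIC)
cv2.imwrite("pics/d1.png",np.hstack([c(f["pixels"],a),c(g["pixels"],b)])[:,:,::-1])
```

```text
[469.96976096 -15.795511    85.38329084]
```

View pics/d1.png

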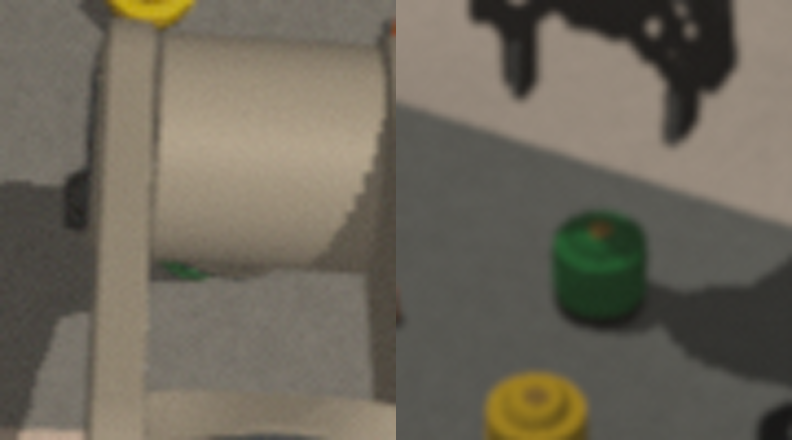

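The left half (top camera) is covered by the arm. The right half (scene camera) shows the finger tips at crop (520,95) and (675,140), straddling the green module at (600,260). I'll go down and grip.

Request:
play_rows --moves '[[[0, 0, 0.02], [0, 0, 0], 100], [[0, 0, 0.02], [0, 0, 0], 100], [[0, 0, 0.02], [0, 0, 0], 100], [[0, 0, 0.016], [0, 0, 0], 100], [[0, 0, 0], [0, 0, 0], 100], [[0, 0, 0], [0, 0, 0], 0], [[0, 0, 0], [0, 0, 0], 0], [[0, 0, 0], [0, 0, 0], 0], [[0, 0, 0], [0, 0, 0], 0], [[0, 0, 0], [0, 0, 0], 0], [[0, 0, 0], [0, 0, 0], 0], [[0, 0, 0], [0, 0, 0], 0], [[0, 0, 0], [0, 0, 0], 0]]'

```text
clock: 4.3
eef_pos: [470.8, -15.7, 10.2]
tcp_rot: [-3.142, -0.002, -0.0]
contact_force: [-1.0, 1.4, 10.1]
opening: 0.383
```

Request:
play_rows --moves '[[[0, 0, 0], [0, 0, 0], 0], [[0, 0, 0], [0, 0, 0], 0], [[0, 0, 0], [0, 0, 0], 0]]'

```text
clock: 4.6
eef_pos: [470.8, -15.7, 10.2]
tcp_rot: [-3.142, -0.002, -0.0]
contact_force: [-1.5, 0.9, 9.7]
opening: 0.387
```

Run:
```python
from h import *
s=sense();print(s["eef_pos"],s["opening"],s["contact_force"])
f=grab_frame("top"); g=grab_frame("scene")
b=proj(g,[470,-16,60]).astype(int)
c=lambda im,p:cv2.resize(im[p[1]-50:p[1]+50,p[0]-60:p[0]+60],None,fx=5,fy=5,interpolation=cv2.INTER_CUBIC)
cv2.imwrite("pics/d2.png",c(g["pixels"],b)[:,:,::-1])
```

```text
[470.80548208 -15.71771114  10.19096018] 0.38651734321827663 [-1.52141671  0.92459094  9.69486919]
```

View pics/d2.png

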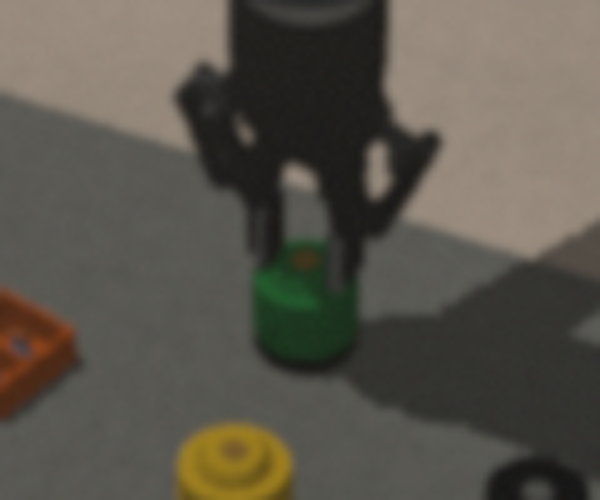

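Run:
```python
from h import *
f=grab_frame("top"); g=grab_frame("scene")
b=proj(g,[470,-16,60]).astype(int)
for X in [(470,-16-42,98),(470,-16+42,98)]: print("d1 expect",(proj(g,X)-b+[45,50])*4.4+[396,0])
for X in [(470.8,-15.7,10),(470.8,-15.7,54),(470.8,-15.7-16,10),(470.8,-15.7+16,10),(470.8,-15.7-27,30),(470.8,-15.7+27,30),(470,-16,0),(470,-16,46),(435,-32,20),(435,0,20)]: print("d2",X,(proj(g,X)-b+[60,50])*5)
m=blob(g,"green",[470,-16,25],16);print(m)
```

```text
d1 expect [529.70475039 149.07341701]
d1 expect [665.90684281 191.86393704]
d2 (470.8, -15.7, 10) [302.03162596 328.9871834 ]
d2 (470.8, -15.7, 54) [302.71861405 263.24237018]
d2 (470.8, -31.7, 10) [273.88955516 319.68231166]
d2 (470.8, 0.3000000000000007, 10) [330.36684267 338.35591674]
d2 (470.8, -42.7, 30) [254.5025746  283.80591002]
d2 (470.8, 11.3, 30) [350.7387129  315.27993252]
d2 (470, -16, 0) [302.03621933 342.42709013]
d2 (470, -16, 46) [302.75143046 274.29344758]
d2 (435, -32, 20) [304.12676488 263.65947646]
d2 (435, 0, 20) [360.21228153 281.75522284]
(330.5902140672782, 204.37003058103974, 109.0)
```

The jaws have stopped at 0.387 × 85 ≈ 33 mm, not the module's 54 mm. The tips appear at crop (262,262) and (342,290), midpoint (302,276), which is where a point at z≈46 projects. So the fingers seem to be on the spigot, about 30 mm higher than the reported TCP implies. I'll open in place and check tip height in both cameras before going lower.

Request:
play_rows --moves '[[[0, 0, 0], [0, 0, 0], 100], [[0, 0, 0], [0, 0, 0], 100], [[0, 0, 0], [0, 0, 0], 100], [[0, 0, 0], [0, 0, 0], 100], [[0, 0, 0], [0, 0, 0], 100], [[0, 0, 0], [0, 0, 0], 100], [[0, 0, 0], [0, 0, 0], 100], [[0, 0, 0], [0, 0, 0], 100]]'

```text
clock: 5.6
eef_pos: [469.9, -15.8, 9.1]
tcp_rot: [-3.142, 0.0, -0.0]
contact_force: [0.5, 0.3, 0.1]
opening: 0.999
```

Run:
```python
from h import *
s=sense();print(s["eef_pos"],s["opening"],s["contact_force"],s["qpos"])
f=grab_frame("top"); g=grab_frame("scene")
a=proj(f,[470,-16,60]).astype(int);b=proj(g,[470,-16,60]).astype(int)
def c(fr,p):
    im=cv2.resize(fr["pixels"][p[1]-40:p[1]+40,p[0]-40:p[0]+40],None,fx=5,fy=5,interpolation=cv2.INTER_CUBIC)
    for y in (-58.5,26.5):
        for z,col in((23,(255,0,0)),(58,(255,255,255))):
            q=(proj(fr,[470.5,y,z])-p+40)*5; cv2.circle(im,tuple(int(k) for k in q),3,col,1)
    return im
cv2.imwrite("pics/d3.png",np.hstack([c(f,a),c(g,b)])[:,:,::-1])
```

```text
[469.86238626 -15.78680704   9.06028682] 0.9993798059264146 [0.53931007 0.31120508 0.08898162] [-3.67933432e-02  3.96686105e-01  2.09934615e+00  3.41469444e-05
  6.45650945e-01  1.53417358e+00]
```

View pics/d3.png

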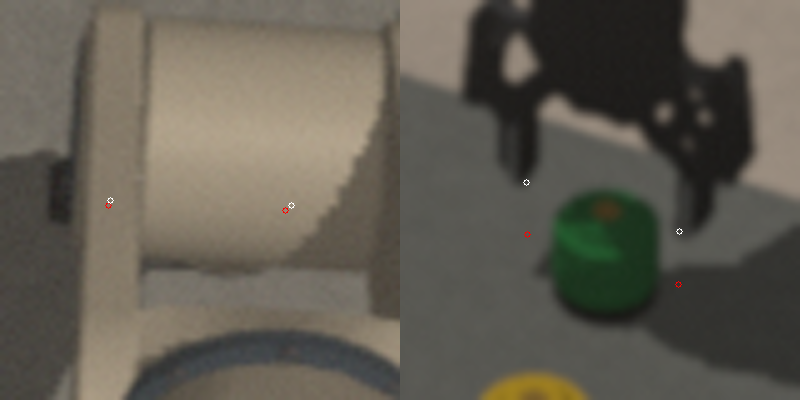

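The picture shows the open tips at crop (527,180) and (695,230), beside and above the module. They match the white markers (z=58), not the red ones (z=23). So the real tips are about 36 mm above the reported TCP, and I'll go that much lower, checking force on the way.

Request:
play_rows --moves '[[[0, 0, 0.008], [0, 0, 0], 100], [[0, 0, 0.008], [0, 0, 0], 100], [[0, 0, 0.004], [0, 0, 0], 100], [[0, 0, 0], [0, 0, 0], 100]]'

```text
clock: 6.1
eef_pos: [469.1, -15.8, -11.9]
tcp_rot: [-3.142, 0.002, -0.0]
contact_force: [0.4, -0.0, -0.4]
opening: 1.005
```

Request:
play_rows --moves '[[[0, 0, 0.006], [0, 0, 0], 100], [[0, 0, 0.006], [0, 0, 0], 100], [[0, 0, 0.004], [0, 0, 0], 100], [[0, 0, 0], [0, 0, 0], 100], [[0, 0, 0], [0, 0, 0], 0], [[0, 0, 0], [0, 0, 0], 0], [[0, 0, 0], [0, 0, 0], 0], [[0, 0, 0], [0, 0, 0], 0], [[0, 0, 0], [0, 0, 0], 0], [[0, 0, 0], [0, 0, 0], 0], [[0, 0, 0], [0, 0, 0], 0], [[0, 0, 0], [0, 0, 0], 0]]'

```text
clock: 7.3
eef_pos: [470.1, -15.8, -26.5]
tcp_rot: [3.142, -0.0, -0.0]
contact_force: [-0.9, 0.3, 5.8]
opening: 0.617
```

Request:
play_rows --moves '[[[0, 0, -0.01], [0, 0, 0], 0], [[0, 0, -0.025], [0, 0, 0], 0], [[0, 0, -0.025], [0, 0, 0], 0], [[0, 0, -0.025], [0, 0, 0], 0], [[0, 0, -0.025], [0, 0, 0], 0], [[0.011, 0.0225, 0], [0, 0, 0], 0], [[0.011, 0.0225, 0], [0, 0, 0], 0], [[0.011, 0.0225, 0], [0, 0, 0], 0], [[0.011, 0.0225, 0], [0, 0, 0], 0], [[0.011, 0.0225, 0], [0, 0, 0], 0], [[0.011, 0.0225, 0], [0, 0, 0], 0], [[0.011, 0.0225, 0], [0, 0, 0], 0], [[0.011, 0.0225, 0], [0, 0, 0], 0], [[0.011, 0.0225, 0], [0, 0, 0], 0], [[0.011, 0.0225, 0], [0, 0, 0], 0], [[0.011, 0.0225, 0], [0, 0, 0], 0], [[0.011, 0.0225, 0], [0, 0, 0], 0], [[0.0115, 0.023, 0], [0, 0, 0], 0], [[0, 0, 0], [0, 0, 0], 0], [[0, 0, 0], [0, 0, 0], 0]]'

```text
clock: 9.3
eef_pos: [612.9, -308.8, 83.2]
tcp_rot: [-3.141, 0.001, -0.001]
contact_force: [-0.3, 0.0, -1.5]
opening: 0.624
```

```bash
cat >> h.py <<'E'
def shot(name,X,pts,k=45,s=6.5,cam="scene"):
    g=grab_frame(cam); p=proj(g,X).astype(int)
    im=cv2.resize(g["pixels"][max(p[1]-k,0):p[1]+k,max(p[0]-k,0):p[0]+k],None,fx=s,fy=s,interpolation=cv2.INTER_CUBIC)
    o=np.array([max(p[0]-k,0),max(p[1]-k,0)])
    for P in pts:
        q=(proj(g,P)-o+.5)*s; cv2.circle(im,tuple(int(round(t)) for t in q),3,(255,255,255),1)
    cv2.imwrite("pics/"+name,im[:,:,::-1]); return g
def cyl(x,y,z0,r=27):  # left/right rim points seen by the scene camera, at foot and shoulder
    d=np.array([-.4448,.8956])*r; return [(x+e*d[0],y+e*d[1],z) for e in(-1,1) for z in(z0,z0+46)]
E
python3 - <<'E'
from h import *
g=shot("e1.png",[613,-309,90],cyl(613,-309,110)+cyl(613.5,-309,-16))
E
```

```text
(no output)
```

View pics/e1.png

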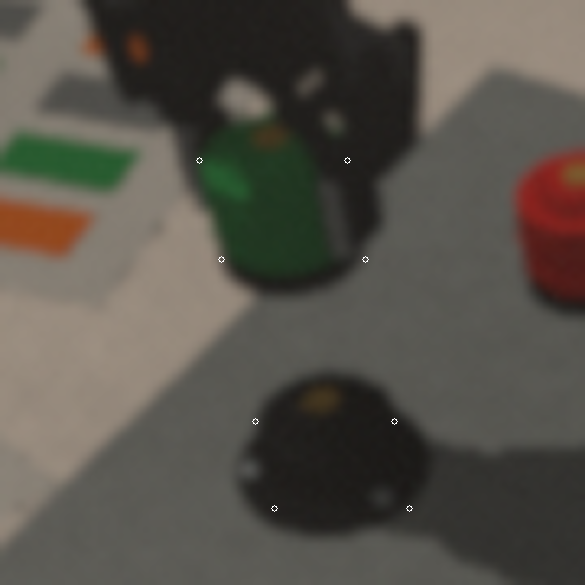

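The green module is held upright at crop (280,210), and the black base is below it at (325,450). Both match the projected rims. Lowering.

Request:
play_rows --moves '[[[0, 0, 0.02], [0, 0, 0], 0], [[0, 0, 0.02], [0, 0, 0], 0], [[0, 0, 0.015], [0, 0, 0], 0], [[0, 0, 0.008], [0, 0, 0], 0], [[0, 0, 0.006], [0, 0, 0], 0], [[0, 0, 0.005], [0, 0, 0], 0], [[0, 0, 0.003], [0, 0, 0], 0], [[0, 0, 0], [0, 0, 0], 0]]'

```text
clock: 10.15
eef_pos: [613.3, -308.8, 6.1]
tcp_rot: [-3.142, 0.0, -0.0]
contact_force: [-0.4, 0.3, -0.8]
opening: 0.62
```

Request:
play_rows --moves '[[[0, 0, 0.002], [0, 0, 0], 0], [[0, 0, 0.002], [0, 0, 0], 0], [[0, 0, 0.001], [0, 0, 0], 0], [[0, 0, 0.001], [0, 0, 0], 0], [[0, 0, 0], [0, 0, 0], 0]]'

```text
clock: 10.65
eef_pos: [613.8, -309.1, 3.4]
tcp_rot: [3.141, -0.001, -0.0]
contact_force: [-8.7, 3.3, 25.4]
opening: 0.623
```

Request:
play_rows --moves '[[[0, 0, 0], [0, 0, 0], 100], [[0, 0, 0], [0, 0, 0], 100], [[0, 0, 0], [0, 0, 0], 100], [[0, 0, 0], [0, 0, 0], 100], [[0, 0, 0], [0, 0, 0], 100], [[0, 0, 0], [0, 0, 0], 100], [[0, 0, -0.02], [0, 0, 0], 100], [[0, 0, -0.04], [0, 0, 0], 100], [[0, 0, -0.04], [0, 0, 0], 100], [[0, -0.032, 0], [0, 0, 0], 100], [[0, -0.032, 0], [0, 0, 0], 100], [[0, -0.032, 0], [0, 0, 0], 100], [[0, -0.032, 0], [0, 0, 0], 100], [[0, -0.032, 0], [0, 0, 0], 100], [[0, -0.032, 0], [0, 0, 0], 100], [[0, -0.032, 0], [0, 0, 0], 100], [[0, -0.032, 0], [0, 0, 0], 100], [[-0.003, -0.032, 0], [0, 0, 0], 100], [[-0.003, -0.034, 0], [0, 0, 0], 100]]'

```text
clock: 12.55
eef_pos: [607.3, 14.3, 100.1]
tcp_rot: [3.142, -0.0, -0.0]
contact_force: [0.0, 0.2, 0.4]
opening: 0.998
```

Run:
```python
from h import *
s=sense();print(s["clock"],s["eef_pos"],s["opening"])
g=shot("e2.png",[613,-309,50],cyl(613.5,-309,30)); f=grab_frame("top")
a=brass(f,[613.5,-309,86]); b=brass(g,[613.5,-309,86])
X=[613.5,-309,53]
for fr in(f,g): m=blob(fr,"green",X,18); print("green blob",np.round(m,1),np.round(ray(fr,*m[:2],66),1))
print(a,b, [np.round(ray(fr,*q[:2],84),1) for fr,q in((f,a),(g,b)) if q])
```

```text
12.55 [607.27759661  14.32741746 100.08169936] 0.9977592501479503
green blob [483.4 251.1 229. ] [ 614.3 -312.6   66. ]
green blob [202.  189.4 140. ] [ 604.5 -315.9   66. ]
(484.5, 249.77777777777777, 18.0) (201.0, 185.5, 6.0) [array([ 614.4, -310.6,   84. ]), array([ 609.8, -311.8,   84. ])]
```

View pics/e2.png

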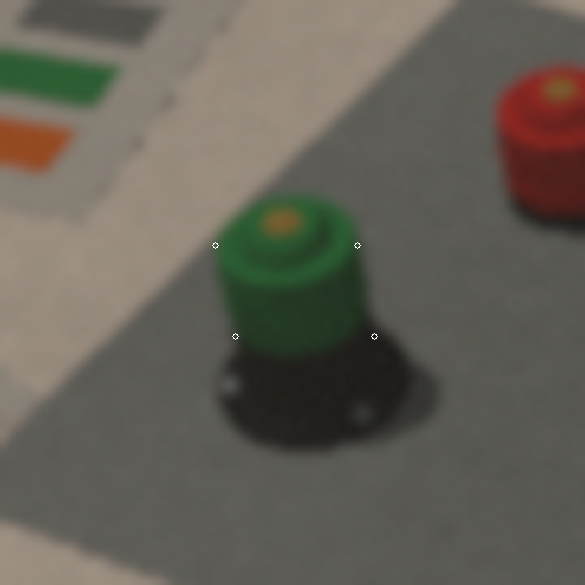

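Green sits upright and fully down on the base at crop (290,270), and its rims match the markers. Next is yellow.

Request:
play_rows --moves '[[[0, 0, 0.025], [0, 0, 0], 100], [[0, 0, 0.025], [0, 0, 0], 100], [[0, 0, 0.025], [0, 0, 0], 100], [[0, 0, 0.025], [0, 0, 0], 100], [[0, 0, 0.015], [0, 0, 0], 100], [[0, 0, 0.012], [0, 0, 0], 100], [[0, 0, 0], [0, 0, 0], 100], [[0, 0, 0], [0, 0, 0], 0], [[0, 0, 0], [0, 0, 0], 0], [[0, 0, 0], [0, 0, 0], 0], [[0, 0, 0], [0, 0, 0], 0], [[0, 0, 0], [0, 0, 0], 0], [[0, 0, 0], [0, 0, 0], 0], [[0, 0, 0], [0, 0, 0], 0], [[0, 0, 0], [0, 0, 0], 0]]'

```text
clock: 14.15
eef_pos: [608.4, 13.1, -25.6]
tcp_rot: [3.142, -0.002, -0.0]
contact_force: [-1.7, -0.4, 7.3]
opening: 0.624
```

Request:
play_rows --moves '[[[0, 0, -0.01], [0, 0, 0], 0], [[0, 0, -0.03], [0, 0, 0], 0], [[0, 0, -0.035], [0, 0, 0], 0], [[0, 0, -0.035], [0, 0, 0], 0], [[0, 0, -0.03], [0, 0, 0], 0], [[0, 0.025, 0], [0, 0, 0], 0], [[0, 0.025, 0], [0, 0, 0], 0], [[0, 0.025, 0], [0, 0, 0], 0], [[0, 0.025, 0], [0, 0, 0], 0], [[0, 0.025, 0], [0, 0, 0], 0], [[0, 0.025, 0], [0, 0, 0], 0], [[0, 0.025, 0], [0, 0, 0], 0], [[0, 0.025, 0], [0, 0, 0], 0], [[0, 0.025, 0], [0, 0, 0], 0], [[0, 0.025, 0], [0, 0, 0], 0], [[0.001, 0.025, 0], [0, 0, 0], 0], [[0.002, 0.025, 0], [0, 0, 0], 0], [[0.002, 0.0225, 0], [0, 0, 0], 0], [[0, 0, 0], [0, 0, 0], 0], [[0, 0, 0], [0, 0, 0], 0]]'

```text
clock: 16.15
eef_pos: [612.1, -309.4, 113.2]
tcp_rot: [-3.141, 0.0, -0.001]
contact_force: [0.2, 0.5, -1.8]
opening: 0.624
```

Request:
play_rows --moves '[[[0.001, 0, 0.02], [0, 0, 0], 0], [[0, 0, 0.015], [0, 0, 0], 0], [[0, 0, 0.01], [0, 0, 0], 0], [[0, 0, 0.006], [0, 0, 0], 0], [[0, 0, 0.005], [0, 0, 0], 0], [[0, 0, 0.003], [0, 0, 0], 0], [[0, 0, 0.002], [0, 0, 0], 0], [[0, 0, 0], [0, 0, 0], 0]]'

```text
clock: 16.95
eef_pos: [613.4, -309.4, 52.1]
tcp_rot: [3.142, -0.0, -0.0]
contact_force: [-0.5, -0.2, -0.4]
opening: 0.623
```

Request:
play_rows --moves '[[[0, 0, 0.002], [0, 0, 0], 0], [[0, 0, 0.001], [0, 0, 0], 0], [[0, 0, 0.001], [0, 0, 0], 0], [[0, 0, 0.001], [0, 0, 0], 0], [[0, 0, 0], [0, 0, 0], 0]]'

```text
clock: 17.45
eef_pos: [614.0, -309.6, 50.4]
tcp_rot: [3.141, -0.002, -0.0]
contact_force: [-6.9, 3.7, 21.7]
opening: 0.622
```

Request:
play_rows --moves '[[[0, 0, 0], [0, 0, 0], 100], [[0, 0, 0], [0, 0, 0], 100], [[0, 0, 0], [0, 0, 0], 100], [[0, 0, 0], [0, 0, 0], 100], [[0, 0, 0], [0, 0, 0], 100], [[0, 0, 0], [0, 0, 0], 100], [[0, 0, -0.02], [0, 0, 0], 100], [[0, 0, -0.03], [0, 0, 0], 100], [[0, 0, -0.03], [0, 0, 0], 100], [[-0.021, -0.004, 0], [0, 0, 0], 100], [[-0.021, -0.004, 0], [0, 0, 0], 100], [[-0.021, -0.004, 0], [0, 0, 0], 100], [[-0.021, -0.004, 0], [0, 0, 0], 100], [[-0.021, -0.004, 0], [0, 0, 0], 100], [[-0.021, -0.003, 0], [0, 0, 0], 100], [[-0.021, -0.003, 0], [0, 0, 0], 100], [[0, 0, 0], [0, 0, 0], 100], [[0, 0, 0], [0, 0, 0], 100]]'

```text
clock: 19.25
eef_pos: [466.9, -283.6, 127.4]
tcp_rot: [3.141, -0.001, -0.001]
contact_force: [0.7, -0.6, 0.2]
opening: 0.995
```

Run:
```python
from h import *
s=sense();print(s["clock"],s["eef_pos"],s["opening"])
g=shot("e3.png",[570,-309,70],cyl(613.5,-309,30)+cyl(613.5,-309,76)+cyl(466,-283,0),k=50,s=6)
```

```text
19.25 [ 466.87373651 -283.62342089  127.44253553] 0.9950997502653524
```

View pics/e3.png

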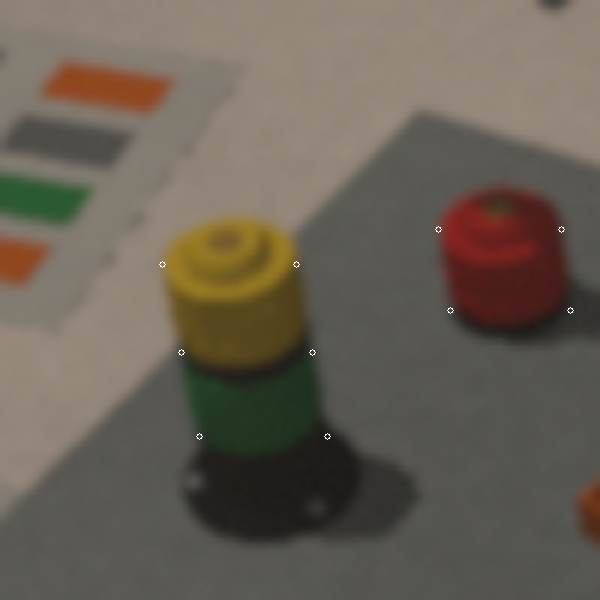

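Yellow sits flush on green at crop (235,290), and red is at (505,260); both match the markers. Next is red.

Request:
play_rows --moves '[[[0, 0, 0.03], [0, 0, 0], 100], [[0, 0, 0.03], [0, 0, 0], 100], [[0, 0, 0.03], [0, 0, 0], 100], [[0, 0, 0.025], [0, 0, 0], 100], [[0, 0, 0.02], [0, 0, 0], 100], [[0, 0, 0.015], [0, 0, 0], 100], [[0, 0, 0.004], [0, 0, 0], 100], [[0, 0, 0], [0, 0, 0], 100], [[0, 0, 0], [0, 0, 0], 0], [[0, 0, 0], [0, 0, 0], 0], [[0, 0, 0], [0, 0, 0], 0], [[0, 0, 0], [0, 0, 0], 0], [[0, 0, 0], [0, 0, 0], 0], [[0, 0, 0], [0, 0, 0], 0], [[0, 0, 0], [0, 0, 0], 0], [[0, 0, 0], [0, 0, 0], 0]]'

```text
clock: 20.9
eef_pos: [467.1, -283.7, -25.7]
tcp_rot: [3.141, -0.002, -0.0]
contact_force: [-0.9, 1.4, 5.5]
opening: 0.625
```

Request:
play_rows --moves '[[[0, 0, -0.01], [0, 0, 0], 0], [[0, 0, -0.03], [0, 0, 0], 0], [[0, 0, -0.035], [0, 0, 0], 0], [[0, 0, -0.035], [0, 0, 0], 0], [[0, 0, -0.035], [0, 0, 0], 0], [[0, 0, -0.035], [0, 0, 0], 0], [[0, 0, -0.005], [0, 0, 0], 0], [[0, 0, 0], [0, 0, 0], 0], [[0.021, 0.004, 0], [0, 0, 0], 0], [[0.021, 0.004, 0], [0, 0, 0], 0], [[0.021, 0.004, 0], [0, 0, 0], 0], [[0.021, 0.004, 0], [0, 0, 0], 0], [[0.021, 0.004, 0], [0, 0, 0], 0], [[0.021, 0.003, 0], [0, 0, 0], 0], [[0.021, 0.003, 0], [0, 0, 0], 0], [[0, 0, 0], [0, 0, 0], 0], [[0, 0, 0], [0, 0, 0], 0]]'

```text
clock: 22.6
eef_pos: [612.1, -308.7, 156.0]
tcp_rot: [-3.14, 0.003, 0.0]
contact_force: [0.2, 0.1, -0.7]
opening: 0.622
```

Request:
play_rows --moves '[[[0, 0, 0.02], [0, 0, 0], 0], [[0, 0, 0.015], [0, 0, 0], 0], [[0, 0, 0.009], [0, 0, 0], 0], [[0, 0, 0.006], [0, 0, 0], 0], [[0, 0, 0.004], [0, 0, 0], 0], [[0, 0, 0.003], [0, 0, 0], 0], [[0, 0, 0], [0, 0, 0], 0]]'

```text
clock: 23.3
eef_pos: [613.3, -309.3, 101.1]
tcp_rot: [3.142, -0.0, -0.0]
contact_force: [-0.2, -0.7, -0.5]
opening: 0.621
```

Request:
play_rows --moves '[[[0, 0, 0.002], [0, 0, 0], 0], [[0, 0, 0.002], [0, 0, 0], 0], [[0, 0, 0.001], [0, 0, 0], 0], [[0, 0, 0.001], [0, 0, 0], 0], [[0, 0, 0.001], [0, 0, 0], 0], [[0, 0, 0], [0, 0, 0], 0]]'

```text
clock: 23.9
eef_pos: [614.0, -309.5, 96.3]
tcp_rot: [3.141, -0.002, -0.0]
contact_force: [-3.6, 2.5, 13.7]
opening: 0.618
```

Request:
play_rows --moves '[[[0, 0, 0], [0, 0, 0], 100], [[0, 0, 0], [0, 0, 0], 100], [[0, 0, 0], [0, 0, 0], 100], [[0, 0, 0], [0, 0, 0], 100], [[0, 0, 0], [0, 0, 0], 100], [[0, 0, 0], [0, 0, 0], 100], [[0, 0, -0.02], [0, 0, 0], 100], [[0, 0, -0.03], [0, 0, 0], 100], [[0, 0, -0.03], [0, 0, 0], 100], [[0, 0, 0], [0, 0, 0], 100]]'

```text
clock: 24.9
eef_pos: [615.9, -310.6, 178.9]
tcp_rot: [3.138, -0.006, -0.0]
contact_force: [-0.5, -0.3, -0.2]
opening: 0.999
```

Request:
play_rows --moves '[[[-0.0075, -0.03, 0], [0, 0, 0], 100], [[-0.0075, -0.03, 0], [0, 0, 0], 100], [[-0.0075, -0.03, 0], [0, 0, 0], 100], [[-0.0075, -0.03, 0], [0, 0, 0], 100], [[-0.0075, -0.03, 0], [0, 0, 0], 100], [[-0.0075, -0.03, 0], [0, 0, 0], 100], [[-0.0075, -0.03, 0], [0, 0, 0], 100], [[-0.0075, -0.03, 0], [0, 0, 0], 100], [[-0.0075, -0.03, 0], [0, 0, 0], 100], [[-0.0075, -0.03, 0], [0, 0, 0], 100], [[-0.0075, -0.03, 0], [0, 0, 0], 100], [[-0.0075, -0.03, 0], [0, 0, 0], 100], [[-0.0075, -0.03, 0], [0, 0, 0], 100], [[-0.0075, -0.03, 0], [0, 0, 0], 100], [[-0.0075, -0.03, 0], [0, 0, 0], 100], [[-0.0075, -0.03, 0], [0, 0, 0], 100], [[-0.0075, -0.03, 0], [0, 0, 0], 100], [[-0.0075, -0.03, 0], [0, 0, 0], 100], [[-0.0075, -0.03, 0], [0, 0, 0], 100], [[-0.0075, -0.03, 0], [0, 0, 0], 100]]'

```text
clock: 26.9
eef_pos: [462.8, 291.8, 173.7]
tcp_rot: [3.141, 0.0, -0.0]
contact_force: [-0.4, -0.6, 0.1]
opening: 1.0
```

Request:
play_rows --moves '[[[0, -0.005, 0.03], [0, 0, 0], 100], [[0, 0, 0.03], [0, 0, 0], 100], [[0, 0, 0.01], [0, 0, 0], 100], [[0, 0, 0], [0, 0, 0], 100], [[0, 0, 0], [0, 0, 0], 100]]'

```text
clock: 27.4
eef_pos: [464.0, 295.7, 104.8]
tcp_rot: [-3.141, -0.0, -0.001]
contact_force: [0.0, 0.2, -0.4]
opening: 1.005
```

Run:
```python
from h import *
s=sense();print(s["clock"],s["eef_pos"],s["opening"])
g=shot("e4.png",[613,-309,100],cyl(613.5,-309,30)+cyl(613.5,-309,76)+cyl(613.5,-309,122),k=50,s=6)
a=cv2.imread("pics/e4.png")[:,100:400]
shot("e5.png",[463,297,80],cyl(463,297,0),k=50,s=6); b=cv2.imread("pics/e5.png")[:,100:550]
cv2.imwrite("pics/e6.png",np.hstack([a,b]))
```

```text
27.4 [463.95871925 295.73651166 104.78782719] 1.0052395058105639
```

View pics/e6.png

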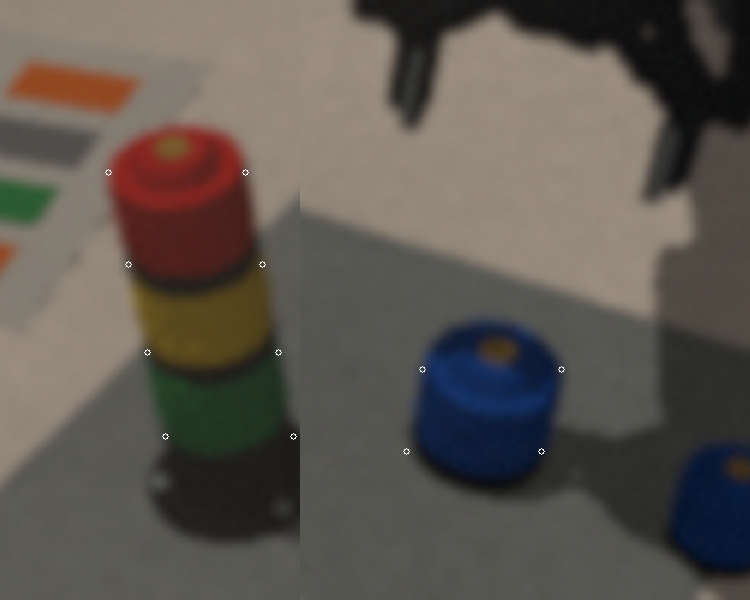

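On the left, red, yellow and green are stacked flush and upright. On the right, the blue target is at (490,400) and the small look-alike at (715,510). The right knuckle would come close to the look-alike, so I'll turn the jaws along x first.

Request:
play_rows --moves '[[[0, -0.001, 0], [0, 0, -0.1428], 100], [[0, 0, 0], [0, 0, -0.1428], 100], [[0, 0, 0], [0, 0, -0.1428], 100], [[0, 0, 0], [0, 0, -0.1428], 100], [[0, 0, 0], [0, 0, -0.1428], 100], [[0, 0, 0], [0, 0, -0.1428], 100], [[0, 0, 0], [0, 0, -0.1428], 100], [[0, 0, 0], [0, 0, -0.1428], 100], [[0, 0, 0], [0, 0, -0.1428], 100], [[0, 0, 0], [0, 0, -0.1428], 100], [[0, 0, 0], [0, 0, -0.1428], 100], [[0, 0, 0], [0, 0, 0], 100], [[0, 0, 0], [0, 0, 0], 100]]'

```text
clock: 28.8
eef_pos: [464.0, 296.9, 104.9]
tcp_rot: [3.14, -0.001, 1.566]
contact_force: [0.7, -0.0, 0.1]
opening: 1.001
```

Request:
play_rows --moves '[[[0, 0, 0.025], [0, 0, 0], 100], [[0, 0, 0.025], [0, 0, 0], 100], [[0, 0, 0.025], [0, 0, 0], 100], [[0, 0, 0.025], [0, 0, 0], 100], [[0, 0, 0.02], [0, 0, 0], 100], [[0, 0, 0.011], [0, 0, 0], 100], [[0, 0, 0], [0, 0, 0], 100], [[0, 0, 0], [0, 0, 0], 0], [[0, 0, 0], [0, 0, 0], 0], [[0, 0, 0], [0, 0, 0], 0], [[0, 0, 0], [0, 0, 0], 0], [[0, 0, 0], [0, 0, 0], 0], [[0, 0, 0], [0, 0, 0], 0], [[0, 0, 0], [0, 0, 0], 0], [[0, 0, 0], [0, 0, 0], 0]]'

```text
clock: 30.3
eef_pos: [464.3, 297.2, -25.6]
tcp_rot: [3.14, -0.001, 1.57]
contact_force: [0.3, -0.7, 6.3]
opening: 0.621
```

Request:
play_rows --moves '[[[0, 0, -0.01], [0, 0, 0], 0], [[0, 0, -0.025], [0, 0, 0], 0], [[0, 0, -0.025], [0, 0, 0], 0], [[0, 0, -0.025], [0, 0, 0], 0], [[0, 0, -0.005], [0, 0, 0], 0], [[-0.0037, 0.0161, 0], [0, 0, 0], 0], [[-0.0037, 0.0161, 0], [0, 0, 0], 0], [[-0.0037, 0.0161, 0], [0, 0, 0], 0], [[-0.0037, 0.0161, 0], [0, 0, 0], 0], [[-0.0037, 0.0161, 0], [0, 0, 0], 0], [[-0.0037, 0.0161, 0], [0, 0, 0], 0], [[-0.0037, 0.0161, 0], [0, 0, 0], 0], [[-0.0037, 0.0161, 0], [0, 0, 0], 0], [[-0.0037, 0.0161, 0], [0, 0, 0], 0], [[-0.0037, 0.0161, 0], [0, 0, 0], 0], [[0, 0, 0], [0, 0, 0], 0], [[0, 0, 0], [0, 0, 0], 0]]'

```text
clock: 32.0
eef_pos: [624.5, 259.4, 62.7]
tcp_rot: [-3.141, 0.0, 1.57]
contact_force: [0.1, -0.1, -1.1]
opening: 0.622
```

Run:
```python
from h import *
s=sense();print(s["clock"],s["eef_pos"],s["opening"],s["tcp_rot"])
shot("e7.png",[625,260,60],cyl(625,260,90)+cyl(625.2,260.2,-16),k=45,s=6.5)
```

```text
32.0 [624.4903845  259.35270014  62.67825837] 0.6223576340691062 [-3.14079414e+00  1.41854371e-04  1.56994246e+00]
```

View pics/e7.png

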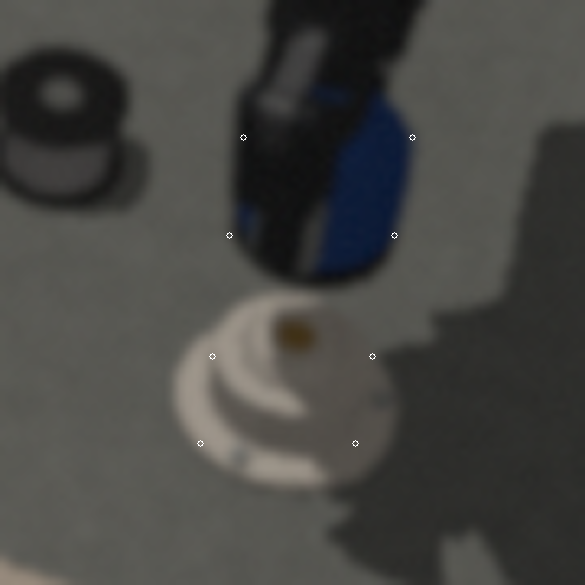

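Blue is held upright at crop (320,190) over the white base, whose brass contact is at (295,335); both agree with the markers. Lowering.

Request:
play_rows --moves '[[[0, 0, 0.02], [0, 0, 0], 0], [[0, 0, 0.014], [0, 0, 0], 0], [[0, 0, 0.008], [0, 0, 0], 0], [[0, 0, 0.006], [0, 0, 0], 0], [[0, 0, 0.005], [0, 0, 0], 0], [[0, 0, 0.003], [0, 0, 0], 0], [[0, 0, 0], [0, 0, 0], 0]]'

```text
clock: 32.75
eef_pos: [624.4, 259.7, 6.9]
tcp_rot: [-3.141, 0.0, 1.571]
contact_force: [-0.9, 0.3, -2.0]
opening: 0.623
```

Request:
play_rows --moves '[[[0, 0, 0.002], [0, 0, 0], 0], [[0, 0, 0.001], [0, 0, 0], 0], [[0, 0, 0.001], [0, 0, 0], 0], [[0, 0, 0.001], [0, 0, 0], 0], [[0, 0, 0], [0, 0, 0], 0]]'

```text
clock: 33.25
eef_pos: [624.8, 259.8, 4.5]
tcp_rot: [3.141, -0.0, 1.571]
contact_force: [-6.7, -3.3, 16.9]
opening: 0.621
```

Request:
play_rows --moves '[[[0, 0, 0.001], [0, 0, 0], 0], [[0, 0, 0], [0, 0, 0], 0], [[0, 0, 0], [0, 0, 0], 100], [[0, 0, 0], [0, 0, 0], 100], [[0, 0, 0], [0, 0, 0], 100], [[0, 0, 0], [0, 0, 0], 100], [[0, 0, 0], [0, 0, 0], 100], [[0, 0, 0], [0, 0, 0], 100], [[0, 0, -0.02], [0, 0, 0], 100], [[0, 0, -0.04], [0, 0, 0], 100], [[0, 0, -0.04], [0, 0, 0], 100], [[0, -0.03, -0.03], [0, 0, 0], 100], [[0, -0.03, -0.02], [0, 0, 0], 100], [[0, -0.04, 0], [0, 0, 0], 100], [[0, -0.04, 0], [0, 0, 0], 100], [[0, 0, 0], [0, 0, 0], 100], [[0, 0, 0], [0, 0, 0], 100]]'

```text
clock: 34.95
eef_pos: [484.4, 259.9, 151.5]
tcp_rot: [3.141, -0.0, 1.571]
contact_force: [1.0, 0.3, 0.3]
opening: 0.998
```

Run:
```python
from h import *
s=sense();print(s["clock"],s["eef_pos"],s["opening"],s["contact_force"])
shot("e8.png",[613,-309,100],cyl(613.5,-309,30)+cyl(613.5,-309,76)+cyl(613.5,-309,122),k=50,s=6)
shot("e9.png",[625,260,60],cyl(625,260,30),k=50,s=6)
cv2.imwrite("pics/e10.png",np.hstack([cv2.imread("pics/e8.png")[:,100:400],cv2.imread("pics/e9.png")[:,:500]]))
f=grab_frame("top"); g=grab_frame("scene")
for n,X,z in [("red",[613.5,-309,150],158),("blue",[625,260,60],66)]:
    for fr in(f,g): m=blob(fr,n,X,20); print(n,np.round(ray(fr,*m[:2],z),1))
```

```text
34.95 [484.36610443 259.93226844 151.53100378] 0.9984347812300142 [0.97349217 0.25299685 0.29844345]
red [ 612.9 -309.2  158. ]
red [ 618.4 -304.9  158. ]
blue [623.9 259.5  66. ]
blue [629.8 262.3  66. ]
```

View pics/e10.png

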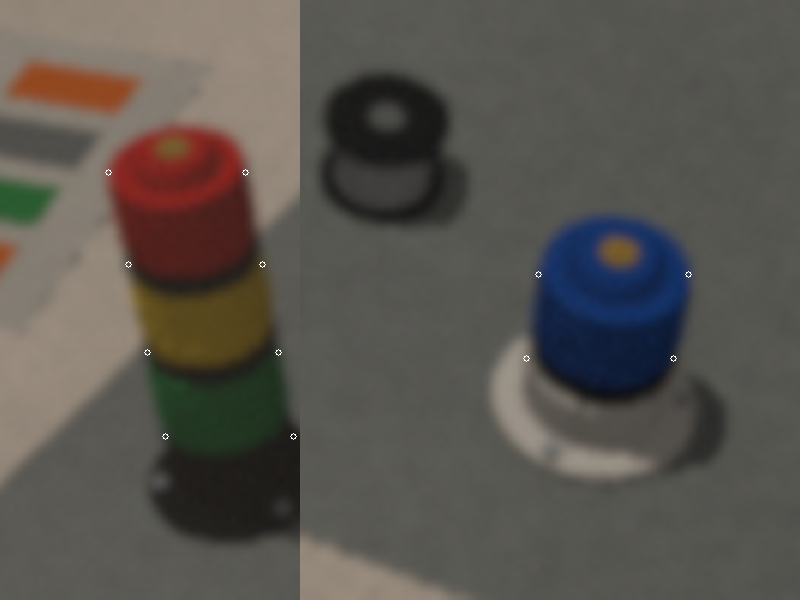

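Both lamps are complete. The stack at (200,280) has flush joints. Blue at (615,310) sits down on the white base with its shoulder rim on the markers. The gripper is open and clear, so I'm handing in.

```bash
python3 -c "
from rig import *
print(sign_off())"
```

```text
the job is handed in; nothing more can be done
None
```

I plugged green, yellow and red, in that order, onto the black base, and the larger of the two blue modules onto the white base. The job was handed in at about 35 s of the 134 s allowed.

**Last checks:**
- In the final pictures both lamps stand upright with closed joints, and their rims lie on the projected positions for fully seated modules.
- Pressing down, each module stopped at about its expected seating height, with 14 to 25 N on the tool.
- The top camera puts red and blue within about 2 mm of their base axes. The scene camera reads about 5 to 6 mm off, because it sees the lens from the side; I put less weight on it.
- The gripper was open, clear of everything and showing about 1 N, which is noise.
- I kept paths clear of the reel, parts box and pliers, but did not re-measure their positions at the end.

**Disagreement:** the real fingertips sit about 36 mm higher than the reported tool position implies. My first grip therefore closed on green's spigot. I spotted this in the picture, opened, went lower and gripped again; later grips used the corrected height.

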